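Build the stacking tins back up on their base

TASK

Build the four round steel tins back up into one upright tower on their round wooden base: the widest tin in the base, then each next narrower tin standing flat inside the raised rim of the one below, the narrowest on top. Leave the timer, the lemon, the lime and the garlic where they are, and let go of everything at the end.

Things in the scene. Friction and masses are not known exactly. Their poses are not given: they have to be found in the camera images.
- tin_a_mid (a point): The widest of four loose, closed, round steel tins, standing: 64 mm across, 60 mm high over all. The point is its centre, 30 mm above its underside; z is its upright axis. Flat wooden lid 56 mm above the underside, inside a raised rim 4 mm high, 2.5 mm thick; the next narrower tin stands on it with 3.5 mm of play all round. Under 0.4 kg. Grip its side at least 5 mm above the underside, to clear the rim it is set into.
- tin_b_mid (a point): The second widest of four loose, closed, round steel tins, standing: 52 mm across, 54 mm high over all. The point is its centre, 27 mm above its underside; z is its upright axis. Flat wooden lid 50 mm above the underside, inside a raised rim 4 mm high, 2.5 mm thick; the next narrower tin stands on it with 3.5 mm of play all round. Under 0.4 kg. Grip its side at least 5 mm above the underside, to clear the rim it is set into.
- tin_c_mid (a point): The third widest of four loose, closed, round steel tins, standing: 40 mm across, 48 mm high over all. The point is its centre, 24 mm above its underside; z is its upright axis. Flat wooden lid 44 mm above the underside, inside a raised rim 4 mm high, 2.5 mm thick; the next narrower tin stands on it with 3.5 mm of play all round. Under 0.4 kg. Grip its side at least 5 mm above the underside, to clear the rim it is set into.
- tin_d_mid (a point): The narrowest of four loose, closed, round steel tins, standing: 28 mm across, 44 mm high over all. The point is its centre, 22 mm above its underside; z is its upright axis. Flat wooden lid 40 mm above the underside, inside a raised rim 4 mm high, 2.5 mm thick. Under 0.4 kg. Grip its side at least 5 mm above the underside, to clear the rim it is set into.
- base_seat (a point): Round dark wooden base, 76 mm across and 12 mm high, fixed on the worktop. The point is the centre of its flat seat, 8 mm above the worktop; a raised rim 4 mm high and 2.5 mm thick surrounds the seat, and the widest tin fits inside it with 3.5 mm of play all round.
- timer_mid (a point): Wind-up kitchen timer, round, 65 mm across, 48 mm high, white cap on an orange body, loose on the worktop, to be left alone. The point is its centre, half-way up.
- lemon_mid (a point): Yellow lemon, 78x55x56 mm, loose on the worktop, to be left alone. The point is its centre, half-way up.
- lime_mid (a point): Green lime, 60x48x48 mm, loose on the worktop, to be left alone. The point is its centre, half-way up.
- garlic_mid (a point): Pale garlic bulb, 60x57x58 mm, loose on the worktop, to be left alone. The point is its centre, half-way up.
There are look-alikes about, which are no part of the job. Leave any red look-alike of the part that bears tin_c_mid alone.

How it is judged:
By the outcome, as a careful person would: the job done as asked, in the order asked, and still so for the second after the job is handed in, with the robot touching nothing.
It also fails if it takes over 104 s, if anything falls off the work surface, if the arm or the gripper's body presses on something with over 40 N, if the wrist force passes 120 N, or if a joint passes its speed limit or range.

ROBOT

A 6-joint arm with a two-finger parallel gripper is mounted at the origin on a cart in front of the work surface, level with it; the furniture and walls round the work are solid. World frame = base frame: x ahead of the robot, y to its left, z up, the work surface at z = 0. Lengths are in mm, angles in degrees, forces in N, time in s.
With the tool pointing down it reaches from about 300 to 850 mm from the base axis. Payload 4.2 kg.
Tool frame: the origin (TCP) lies at the very end of the fingers, on their centre line; the grasp point (between the pads) lies 19 mm behind it (env.grasp_offset is the distance from the TCP to the grasp point, in mm); z points along the fingers, y is the line along which they close (so a half turn about z gives the same grasp; the last joint's range is limited). The gripper opens to 91 mm and grips with 3 to 60 N. Pads are 32 mm wide; open, the fingers measure 118 mm over their backs; the gripper's body (76 mm by 178 mm) begins 60 mm behind the grasp point.
Start: joints at [-65.833, 18.312, 89.639, -0, 72.044, -1.146], TCP at [245.856, -519.806, 213.976] pointing down, gripper open.
Joint ranges: [-177.97, 177.97], [-48.28, 115.42], [12.27, 149.76], [-77.06, 257.06], [2.81, 150.46], [-146.56, 146.56]. Speed limits (degrees/s): [147.25, 147.25, 180, 180, 180, 180].

INTERFACE

Orientations are given as [roll, pitch, yaw] about the fixed x, y, z axes, in that order (R = Rz(yaw) Ry(pitch) Rx(roll)).
In Python, from workcell import env, eyes gives the robot as it stands.
- The arm moves only by the tool send_rows, never from a script. Its arguments are lists of equal length, an entry for each row: "grip": the opening, from -1 (shut) to 1 (fully open), so that 0 is half open; "xyz": the shift along the world's x, y, z in m, a list of three; "yaw": the turn about the world's z in degrees. A call has 1 to 8 rows; each row is the pose to reach, as a shift and turn from the pose commanded when the call began; what a row does not reach only later rows make up. A row lasts 1/12 s, in which the tool goes at most 41.7 mm and 7.16 degrees, less where a joint would pass 70% of its speed; a pose out of reach is approached as far as the arm can. A call with a gripper value outside its range is refused whole. The fingers move at their own pace and stop on an object; "grip_force" is the grip in N (left out, the last holds). Time passes only in rows, so rows that repeat a pose let the fingers close. It gives the time, the measured TCP pose, the force, the opening and the grip force at its end, in the units of the state.
- env.state(): the state, without advancing time (a new reading comes with each control period).
- eyes.grab_frame(name): name is "scene" or "top" or "wrist"; returns a dict with "frame" (400x640x3 uint8, red, green, blue), "fx", "fy", "cx", "cy" (pixels), "D" ([k1, k2, p1, p2, k3] as OpenCV has them; the pictures are not rectified), "pose" (4x4, takes a point from camera to world coordinates). Camera axes: x right, y down, z forward; pixel columns grow to the right and rows downward; lengths in mm; the calibration is good to about 2 mm. A picture is of the moment at which its call begins. There is no depth.
- env.job_done(): hands the job in; it is judged then, once.
The state is a dict: "time_s": time; "qpos": joint angles; "qvel": joint speeds; "effort": joint torques, N m; "ee_pos": TCP position; "ee_rot": TCP orientation; "force": force on the tool from outside, world axes, zero at the start; "torque": the same for the moment, N m; "gripper_width": finger opening in mm; "gripper_force": force on a finger pad.
Only numpy, scipy, OpenCV 4.12 (cv2) and the standard library are available. Lean on these libraries where they do the work, as an engineer would, in place of code of your own. Each camera call takes 0.05 s, during which the arm holds its last target. There are 200 camera calls.

## Working session

There is one attempt and no reset: what is moved stays moved. The work goes in short steps, Python scripts to look and compute and a tool call to move; the robot and the scene stay as the last step left them, time stands still between calls to the robot, and variables do not carry over. Pictures are saved under pics/ and viewed, at most 14 in all, crops included, and the job is handed in when it is done.

Besides the shell and the picture viewer there is one more tool, called after "Emit:" as name(argument=value, ...), one argument or row to a line, values as JSON. send_rows: Moves the arm, as the interface text tells. Its arguments: {"type":"object","properties":{"grip":{"type":"array"},"xyz":{"type":"array"},"yaw":{"type":"array"},"grip_force":{"type":"number"}},"required":["grip","xyz","yaw"]}

```bash
mkdir -p pics; ls; cat > h.py <<'E'
import numpy as np, cv2, pickle
from workcell import env, eyes
def grab(n,save):
    f=eyes.grab_frame(n); cv2.imwrite(f'pics/{save}.png',f['frame'][:,:,::-1]); pickle.dump(f,open(f'pics/{save}.pkl','wb')); return f
def load(s): return pickle.load(open(f'pics/{s}.pkl','rb'))
def K(f): return np.array([[f['fx'],0,f['cx']],[0,f['fy'],f['cy']],[0,0,1.]])
def px2w(f,uv,z):
    p=cv2.undistortPoints(np.array([[uv]],float),K(f),np.array(f['D'],float))[0,0]
    T=np.array(f['pose']); d=T[:3,:3]@[p[0],p[1],1]; o=T[:3,3]
    return o+d*(z-o[2])/d[2]
def w2px(f,X):
    T=np.linalg.inv(np.array(f['pose'])); r=cv2.Rodrigues(T[:3,:3])[0]
    return cv2.projectPoints(np.array(X,float).reshape(-1,1,3),r,T[:3,3],K(f),np.array(f['D'],float))[0][:,0]
def crop(s,x0,y0,x1,y1,k,out):
    im=cv2.imread(f'pics/{s}.png')[y0:y1,x0:x1]; cv2.imwrite(f'pics/{out}.png',cv2.resize(im,None,fx=k,fy=k,interpolation=cv2.INTER_CUBIC))
E
python3 - <<'E'
from h import *
for n in ('scene','top'):
    f=grab(n,n+'0'); print(n,np.round(f['pose'],2).tolist(),f['fx'])
print(env.state())
E
```

```text
pics
scene [[-0.46, -0.35, 0.82, -531.38], [-0.89, 0.18, -0.42, 495.87], [0.01, -0.92, -0.39, 579.06], [0.0, 0.0, 0.0, 1.0]] 490.78894353357765
top [[-0.02, -0.99, 0.11, 423.52], [-1.0, 0.02, 0.02, -50.95], [-0.02, -0.11, -0.99, 1207.34], [0.0, 0.0, 0.0, 1.0]] 494.81333028088966
{'time_s': 0.1, 'qpos': array([-6.58336167e+01,  1.83473046e+01,  8.96990842e+01, -1.18746340e-03,
        7.20447225e+01, -1.14433403e+00]), 'qvel': array([-0.01910732, -0.09851211, -0.14457466, -0.05058783,  0.02303724,
       -0.05431561]), 'effort': array([ 1.02810198e-03, -4.13331699e+01, -2.32510149e+01,  7.28847622e-02,
        4.22138418e-02, -4.76485479e-05]), 'ee_pos': array([ 245.65085558, -519.38222452,  213.21336335]), 'ee_rot': array([-1.79908884e+02, -6.90766423e-04,  2.53110838e+01]), 'force': array([-0.29854633, -0.0322388 , -0.08017082]), 'torque': array([-0.01521943,  0.06617193, -0.05092028]), 'gripper_force': 0.0, 'gripper_width': 91.52258503065133}
```

View pics/top0.png

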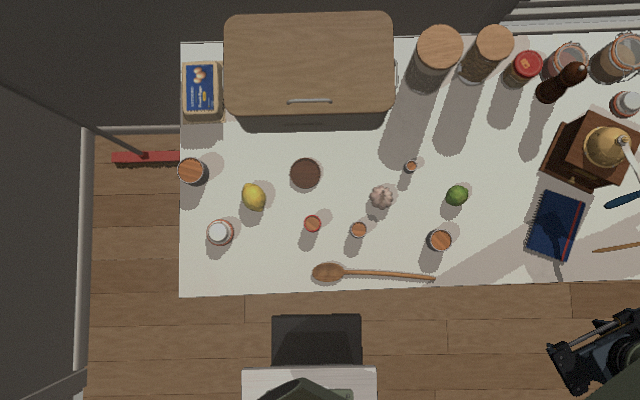

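View pics/scene0.png

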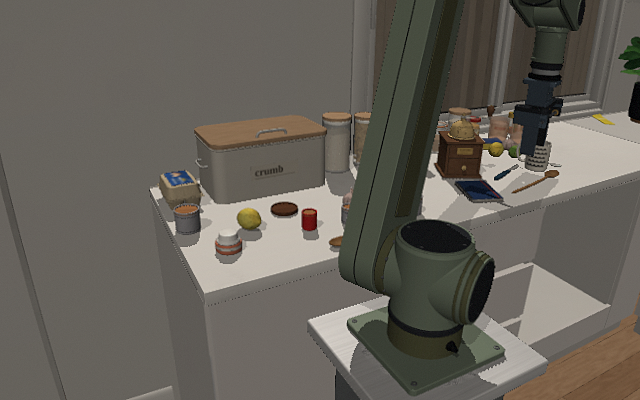

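Top view: the dark base is at (305,173). The tins are at (193,171), which is the widest (a), at (439,240), probably b, and at (411,166), probably d. For c there are two candidates: (358,229), which looks steel, and (313,223), which looks red. The scene view shows the one at (309,218) is red. I'll confirm this in an enlarged crop.

```bash
python3 - <<'E'
from h import *
a=cv2.imread('pics/top0.png')
A=cv2.resize(a[140:260,170:330],None,fx=5,fy=5,interpolation=cv2.INTER_CUBIC)[:600]
B=cv2.resize(a[140:260,320:480],None,fx=5,fy=5,interpolation=cv2.INTER_CUBIC)[:600]
cv2.imwrite('pics/cA.png',A);cv2.imwrite('pics/cB.png',B)
E
```

```text
(no output)
```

View pics/cA.png

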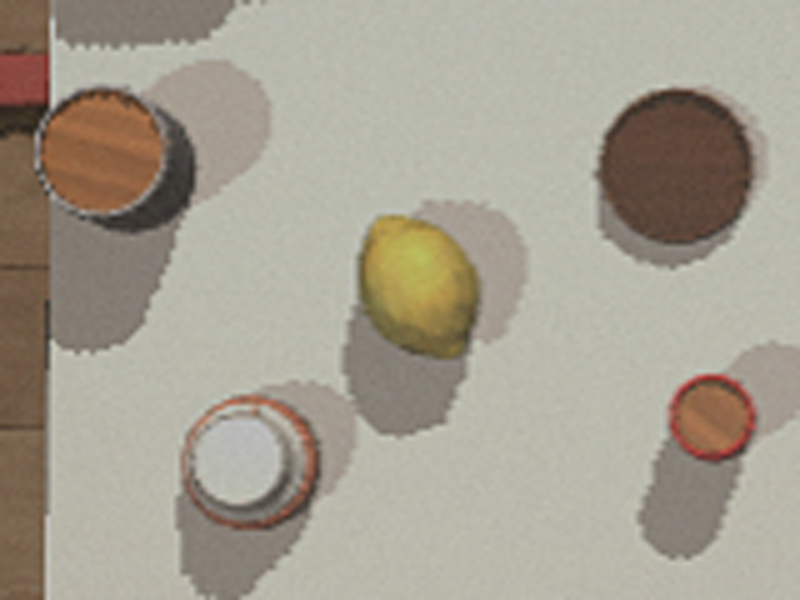

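View pics/cB.png

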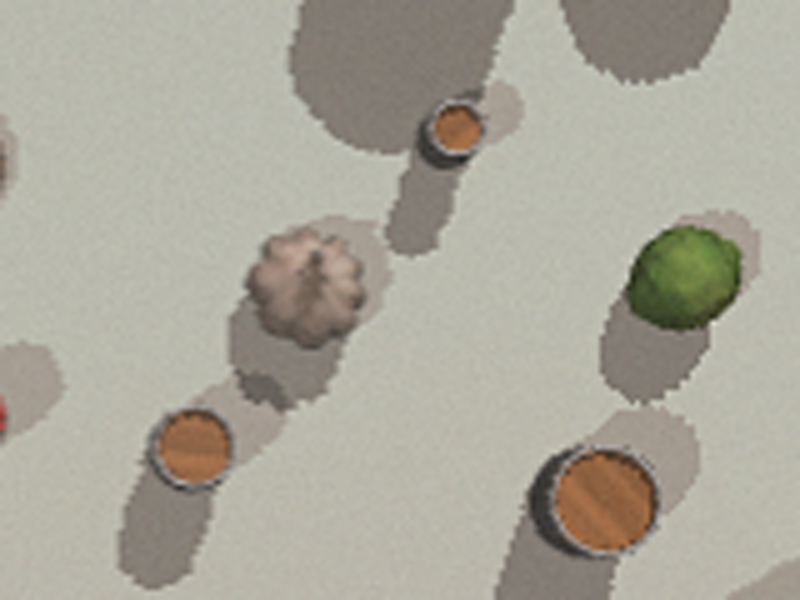

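Crop A shows tin a's rim at centre (101,151), the base at (675,166), and the red look-alike at (713,418), which I'll leave. Crop B shows d at (457,128), steel c at (192,448) and b at (604,502). The steel, non-red one is tin c.

```bash
python3 - <<'E'
from h import *
f=load('top0')
for n,u,v,z,x0,w,D in [('a',101.5,151,60,170,131,64),('base',675.5,166,12,170,155,76),('red',713,418,48,170,85,40),('d',457,128,44,320,59,28),('c',192,448,48,320,84,40),('b',604.5,502,54,320,109.5,52),('timer',250,462,24,170,136,65),('lemon',420,286,28,170,120,0),('garlic',307,287,29,320,0,0),('lime',686,277,24,320,0,0)]:
    p=(x0+(u+.5)/5-.5,140+(v+.5)/5-.5)
    P=px2w(f,p,z); s=np.linalg.norm(P-np.array(f['pose'])[:3,3])/f['fx']
    print(n,np.round(p,1),P.round(1),'diam',round(w/5*s,1),'vs',D,'reach',round(np.hypot(P[0],P[1])))
E
```

```text
a [189.9 169.8] [619.9 264.9  60. ] diam 63.9 vs 64 reach 674
base [304.7 172.8] [614.   -2.9  12. ] diam 75.9 vs 76 reach 614
red [312.2 223.2] [488.4 -19.8  48. ] diam 39.9 vs 40 reach 489
d [411.  165.2] [ 621.  -256.6   44. ] diam 28.6 vs 28 reach 672
c [358.  229.2] [ 472.1 -126.5   48. ] diam 39.5 vs 40 reach 489
b [440.5 240. ] [ 443. -315.   54.] diam 52.4 vs 52 reach 544
timer [219.6 232. ] [473.8 202.8  24. ] diam 66.6 vs 65 reach 515
lemon [253.6 196.8] [556.1 120.3  28. ] diam 58.2 vs 0 reach 569
garlic [381. 197.] [ 548.4 -184.9   29. ] diam 0.0 vs 0 reach 579
lime [456.8 195. ] [ 549.6 -365.6   24. ] diam 0.0 vs 0 reach 660
```

All diameters match. First I move over tin a at (620,265), turning yaw to 0.

Emit:
send_rows(
  grip=[1,1,1,1,1,1,1,1],
  xyz=[
    [0.015,0.033,0],
    [0.031,0.066,0],
    [0.047,0.098,0],
    [0.062,0.131,0],
    [0.078,0.164,0],
    [0.094,0.197,0],
    [0.109,0.229,0],
    [0.125,0.262,0],
  ],
  yaw=[-1,-2,-3,-4,-5,-6,-7,-8],
)

```text
time_s: 0.77
ee_pos: [370.9, -256.1, 213.7]
ee_rot: [-180.0, 0.0, 17.2]
force: [1.0, -0.8, 0.2]
gripper_width: 91.0
gripper_force: 0.0
```

Emit:
send_rows(
  grip=[1,1,1,1,1,1,1,1],
  xyz=[
    [0.015,0.033,0],
    [0.031,0.066,0],
    [0.047,0.098,0],
    [0.062,0.131,0],
    [0.078,0.164,0],
    [0.094,0.197,0],
    [0.109,0.229,0],
    [0.125,0.262,0],
  ],
  yaw=[-1,-2,-3,-4,-5,-6,-7,-8],
)

```text
time_s: 1.43
ee_pos: [495.9, 5.9, 213.7]
ee_rot: [180.0, 0.0, 9.3]
force: [0.6, -0.7, -0.4]
gripper_width: 91.2
gripper_force: 0.0
```

Emit:
send_rows(
  grip=[1,1,1,1,1,1,1,1],
  xyz=[
    [0.015,0.033,0],
    [0.031,0.066,0],
    [0.047,0.098,0],
    [0.062,0.131,0],
    [0.078,0.164,0],
    [0.094,0.197,0],
    [0.109,0.229,0],
    [0.124,0.261,0],
  ],
  yaw=[-1,-2,-3,-4,-5,-6.5,-8,-9.3],
)

```text
time_s: 2.1
ee_pos: [620.1, 266.9, 213.3]
ee_rot: [180.0, 0.1, -0.0]
force: [1.0, -1.1, -0.5]
gripper_width: 91.4
gripper_force: 0.0
```

```bash
python3 - <<'E'
from h import *
f=grab('wrist','w1'); s=env.state(); print(s['ee_pos'],s['ee_rot'],s['force'],np.round(f['pose'],2).tolist())
print(w2px(f,[[620,265,60],[620,297,60],[620,233,60],[652,265,60],[588,265,60]]).round(1))
E
```

```text
[622.52804508 273.30339009 212.22882331] [-1.79699996e+02 -1.07050541e-01  1.08264869e-01] [3.99072657 4.04100615 0.83162878] [[-0.0, -0.97, -0.26, 691.58], [-1.0, 0.0, -0.0, 267.5], [0.0, 0.26, -0.97, 384.01], [0.0, 0.0, 0.0, 1.0]]
[[320.5 189.6]
 [291.1 189.7]
 [349.9 189.6]
 [320.5 160.1]
 [320.5 217.7]]
```

View pics/w1.png

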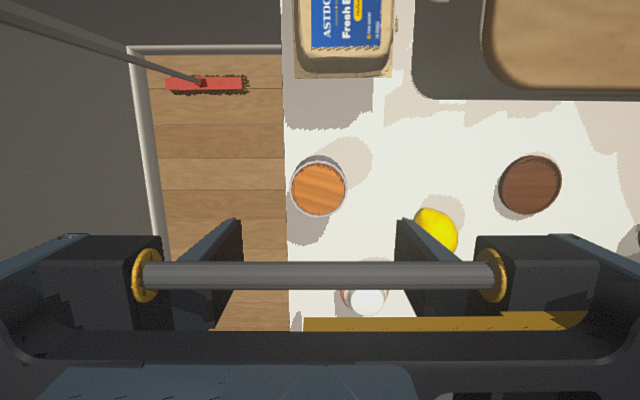

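Wrist view: tin a's rim centre is at about (319,188) against a predicted (320.5,189.6), so within 1.5 mm. The base is at about (530,185). Descending to grip.

Emit:
send_rows(
  grip=[1,1,1,1,1,1,1,1],
  xyz=[
    [0.001,0.001,-0.03],
    [0.001,0.001,-0.06],
    [0.001,0.001,-0.09],
    [0.001,0.001,-0.12],
    [0.001,0.001,-0.15],
    [0.001,0.001,-0.175],
    [0.001,0.001,-0.192],
    [0.001,0.001,-0.202],
  ],
  yaw=[0,0,0,0,0,0,0,0],
)

```text
time_s: 2.82
ee_pos: [618.9, 265.2, 8.7]
ee_rot: [179.9, 0.3, 0.0]
force: [0.1, 0.1, -0.0]
gripper_width: 91.5
gripper_force: 0.0
```

Emit:
send_rows(
  grip=[1,0.4,0.2,0,0,0,0,0],
  xyz=[
    [0,0,0],
    [0,0,0],
    [0,0,0],
    [0,0,0],
    [0,0,0],
    [0,0,0],
    [0,0,0],
    [0,0,0],
  ],
  yaw=[0,0,0,0,0,0,0,0],
  grip_force=25,
)

```text
time_s: 3.48
ee_pos: [621.6, 266.7, 13.4]
ee_rot: [-179.9, -0.1, 0.0]
force: [-0.1, 0.2, 5.1]
gripper_width: 63.4
gripper_force: 25.0
```

Emit:
send_rows(
  grip=[0,0,0,0],
  xyz=[
    [0,0,0],
    [0,0,0],
    [0,0,0],
    [0,0,0],
  ],
  yaw=[0,0,0,0],
)

```text
time_s: 3.82
ee_pos: [621.6, 266.7, 13.4]
ee_rot: [-179.9, -0.1, 0.0]
force: [0.7, 0.8, 6.6]
gripper_width: 63.5
gripper_force: 25.0
```

Emit:
send_rows(
  grip=[0,0,0,0,0,0,0,0],
  xyz=[
    [0,0,0.01],
    [0,0,0.03],
    [0,0,0.06],
    [0,0,0.09],
    [-0.001,-0.02,0.09],
    [-0.001,-0.05,0.09],
    [-0.002,-0.08,0.09],
    [-0.002,-0.11,0.09],
  ],
  yaw=[0,0,0,0,0,0,0,0],
)

```text
time_s: 4.48
ee_pos: [617.8, 155.0, 101.9]
ee_rot: [180.0, 0.1, 0.1]
force: [0.5, -0.4, -3.0]
gripper_width: 63.4
gripper_force: 25.0
```

Emit:
send_rows(
  grip=[0,0,0,0,0,0,0,0],
  xyz=[
    [-0.001,-0.03,0],
    [-0.001,-0.06,0],
    [-0.002,-0.09,0],
    [-0.002,-0.12,0],
    [-0.003,-0.145,0],
    [-0.004,-0.158,0],
    [-0.004,-0.158,0],
    [-0.004,-0.158,0],
  ],
  yaw=[0,0,0,0,0,0,0,0],
)

```text
time_s: 5.15
ee_pos: [614.5, -1.8, 101.8]
ee_rot: [-180.0, 0.0, -0.1]
force: [-0.1, -0.0, -2.2]
gripper_width: 63.5
gripper_force: 25.0
```

```bash
python3 - <<'E'
from h import *
f=grab('wrist','w2'); s=env.state(); print(s['ee_pos'],s['ee_rot'],s['force'],s['gripper_width'])
print('base px',w2px(f,[[614,-2.9,12],[614,35.1,12],[614,-40.9,12],[652,-2.9,12]]).round(1).tolist())
e=np.array(s['ee_pos']);b=e[2]-13.4;print('tin',w2px(f,[[e[0],e[1],b+60],[e[0],e[1],b+56],[e[0],e[1]+32,b+60],[e[0],e[1]-32,b+60],[e[0]+32,e[1],b+60]]).round(1).tolist())
g=load('w1'); print(px2w(g,(530,185),12))
E
```

```text
[614.68333116  -1.01632165 101.86334254] [-1.79959460e+02  2.80524703e-02  5.38277354e-03] [-0.52474217  0.238615   -2.00616684] 63.742641456019555
base px [[320.3, 205.7], [277.5, 205.7], [363.2, 205.6], [320.3, 162.8]]
tin [[317.9, 284.4], [317.9, 279.9], [247.4, 284.4], [388.4, 284.2], [317.7, 217.0]]
[615.03946881   1.76663649  12.        ]
```

View pics/w2.png

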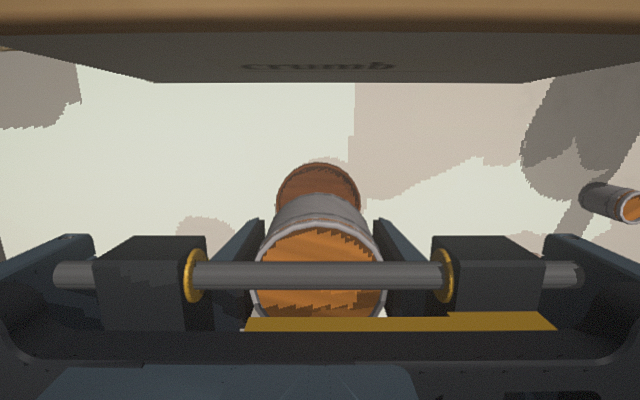

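The base spans columns 276–361 (centre 318.5) and the tin centre is at 318.5, so y is aligned. The tin sits about 1.3 mm short in x. Shift and lower.

Emit:
send_rows(
  grip=[0,0,0,0,0,0,0,0],
  xyz=[
    [0.0013,0,-0.015],
    [0.0013,0,-0.035],
    [0.0013,0,-0.053],
    [0.0013,0,-0.065],
    [0.0013,0,-0.072],
    [0.0013,0,-0.076],
    [0.0013,0,-0.079],
    [0.0013,0,-0.079],
  ],
  yaw=[0,0,0,0,0,0,0,0],
)

```text
time_s: 5.87
ee_pos: [616.4, -1.2, 23.0]
ee_rot: [-180.0, -0.0, 0.1]
force: [-0.3, -0.4, -1.8]
gripper_width: 63.1
gripper_force: 25.0
```

Emit:
send_rows(
  grip=[0,0,0,0],
  xyz=[
    [0,0,0],
    [0,0,0],
    [0,0,-0.001],
    [0,0,-0.001],
  ],
  yaw=[0,0,0,0],
)

```text
time_s: 6.2
ee_pos: [616.4, -1.9, 22.4]
ee_rot: [180.0, -0.0, 0.0]
force: [-0.6, 0.6, -1.8]
gripper_width: 63.2
gripper_force: 25.0
```

Now below the rim top (underside about 9). Lower the last bit and release.

Emit:
send_rows(
  grip=[0,0,0.5,1,1,1,1,1],
  xyz=[
    [0,0,-0.001],
    [0,0,-0.001],
    [0,0,-0.001],
    [0,0,-0.001],
    [0,0,-0.001],
    [0,0,0.02],
    [0,0,0.06],
    [0,0,0.1],
  ],
  yaw=[0,0,0,0,0,0,0,0],
)

```text
time_s: 6.87
ee_pos: [615.0, -1.8, 121.7]
ee_rot: [-180.0, 0.2, 0.0]
force: [1.6, 0.5, 0.2]
gripper_width: 91.1
gripper_force: 0.0
```

Emit:
send_rows(
  grip=[1,1,1,1,1,1,1,1],
  xyz=[
    [0,0,0.04],
    [0,0,0.08],
    [-0.015,-0.04,0.08],
    [-0.03,-0.08,0.08],
    [-0.046,-0.12,0.08],
    [-0.062,-0.16,0.08],
    [-0.077,-0.2,0.08],
    [-0.091,-0.235,0.08],
  ],
  yaw=[0,0,0,0,0,0,0,0],
)

```text
time_s: 7.53
ee_pos: [525.0, -236.6, 202.3]
ee_rot: [180.0, -0.0, 0.0]
force: [0.7, 0.0, -0.3]
gripper_width: 91.3
gripper_force: 0.0
```

Emit:
send_rows(
  grip=[1,1,1,1],
  xyz=[
    [-0.03,-0.03,0],
    [-0.06,-0.06,0],
    [-0.082,-0.08,0],
    [-0.082,-0.08,0],
  ],
  yaw=[0,0,0,0],
)

```text
time_s: 7.87
ee_pos: [439.9, -318.3, 202.1]
ee_rot: [179.9, 0.1, -0.3]
force: [0.7, 0.4, -0.1]
gripper_width: 91.4
gripper_force: 0.0
```

```bash
python3 - <<'E'
from h import *
f=grab('top','top1'); g=grab('wrist','w3'); s=env.state(); print(s['ee_pos'])
a=cv2.resize(f['frame'][140:210,270:340,::-1],None,fx=8,fy=8,interpolation=cv2.INTER_CUBIC)
b=g['frame'][100:260,220:420,::-1]; b=cv2.resize(b,None,fx=1.2,fy=1.2)
o=np.zeros((560,800,3),np.uint8); o[:a.shape[0],:560]=a; o[:192,560:]=b; cv2.imwrite('pics/m1.png',o)
print(w2px(g,[[443,-315,54],[443,-289,54],[443,-341,54],[469,-315,54],[417,-315,54]]).round(1).tolist())
print(w2px(f,[[614,-2.9,68]]), )
E
```

```text
[ 443.3499737  -315.63677123  202.2453352 ]
[[317.2, 189.9], [292.9, 190.0], [341.5, 189.7], [317.1, 165.6], [317.4, 213.1]]
[[303.64571189 169.05064224]]
```

View pics/m1.png

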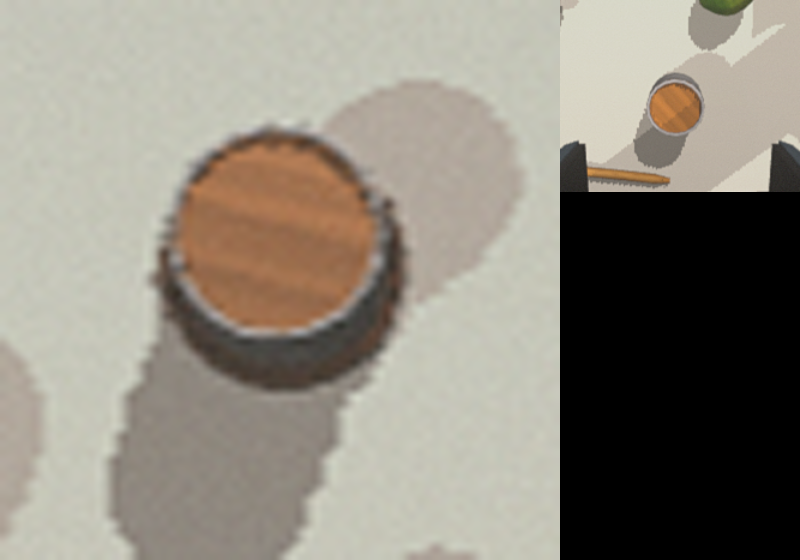

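Top view: tin a sits round and level inside the base, about 2 mm off centre, which is within the play. Wrist inset: b's centre is at about (317,190), as predicted. Descend on b.

Emit:
send_rows(
  grip=[1,1,1,1,1,1,1,1],
  xyz=[
    [0,0.0015,-0.03],
    [0,0.0015,-0.06],
    [0,0.0015,-0.09],
    [0,0.0015,-0.12],
    [0,0.0015,-0.15],
    [0,0.0015,-0.17],
    [0,0.0015,-0.183],
    [0,0.0015,-0.19],
  ],
  yaw=[0,0,0,0,0,0,0,0],
)

```text
time_s: 8.63
ee_pos: [444.2, -311.6, 9.9]
ee_rot: [-179.9, 0.1, 0.1]
force: [-0.1, 0.2, -0.4]
gripper_width: 91.4
gripper_force: 0.0
```

Emit:
send_rows(
  grip=[1,0.2,0,-0.2,-0.2,-0.2,-0.2,-0.2],
  xyz=[
    [0,0,0],
    [0,0,0],
    [0,0,0],
    [0,0,0],
    [0,0,0],
    [0,0,0],
    [0,0,0],
    [0,0,0],
  ],
  yaw=[0,0,0,0,0,0,0,0],
)

```text
time_s: 9.3
ee_pos: [444.0, -313.6, 12.4]
ee_rot: [180.0, -0.0, 0.0]
force: [0.3, 0.8, 1.6]
gripper_width: 51.4
gripper_force: 25.0
```

Emit:
send_rows(
  grip=[-0.2,-0.2,-0.2,-0.2],
  xyz=[
    [0,0,0],
    [0,0,0],
    [0,0,0],
    [0,0,0],
  ],
  yaw=[0,0,0,0],
)

```text
time_s: 9.63
ee_pos: [444.1, -313.7, 12.4]
ee_rot: [180.0, -0.0, 0.0]
force: [-0.8, -0.8, 5.7]
gripper_width: 51.9
gripper_force: 25.0
```

Emit:
send_rows(
  grip=[-0.2,-0.2,-0.2,-0.2,-0.2,-0.2,-0.2,-0.2],
  xyz=[
    [0,0,0.01],
    [0,0,0.04],
    [0,0,0.075],
    [0,0,0.105],
    [0.015,0.027,0.105],
    [0.032,0.058,0.105],
    [0.049,0.089,0.105],
    [0.066,0.12,0.105],
  ],
  yaw=[0,0,0,0,0,0,0,0],
)

```text
time_s: 10.3
ee_pos: [509.9, -192.0, 117.2]
ee_rot: [-180.0, 0.0, -0.1]
force: [0.2, -0.9, -2.0]
gripper_width: 51.8
gripper_force: 25.0
```

Emit:
send_rows(
  grip=[-0.2,-0.2,-0.2,-0.2,-0.2,-0.2,-0.2,-0.2],
  xyz=[
    [0.017,0.031,0],
    [0.034,0.062,0],
    [0.051,0.093,0],
    [0.068,0.124,0],
    [0.085,0.155,0],
    [0.099,0.181,0],
    [0.106,0.1913,0],
    [0.106,0.1913,0],
  ],
  yaw=[0,0,0,0,0,0,0,0],
)

```text
time_s: 10.97
ee_pos: [616.9, 0.4, 116.5]
ee_rot: [-180.0, -0.0, 0.2]
force: [-0.4, -0.6, -1.5]
gripper_width: 51.5
gripper_force: 25.0
```

Emit:
send_rows(
  grip=[-0.2,-0.2,-0.2,-0.2],
  xyz=[
    [0,0,0],
    [0,0,0],
    [0,0,0],
    [0,0,0],
  ],
  yaw=[0,0,0,0],
)

```text
time_s: 11.3
ee_pos: [615.3, -3.4, 117.0]
ee_rot: [180.0, 0.0, -0.1]
force: [-0.4, 0.6, -1.5]
gripper_width: 51.5
gripper_force: 25.0
```

```bash
python3 - <<'E'
from h import *
f=grab('wrist','w4'); s=env.state(); print(s['ee_pos'],s['force'],s['gripper_width'])
e=np.array(s['ee_pos']);b=e[2]-12.4
print('a rim',w2px(f,[[615,-2,68],[615,30,68],[615,-34,68],[647,-2,68]]).round(1).tolist())
print('b',w2px(f,[[e[0]-1,e[1],b+54],[e[0]-1,e[1]+26,b+54],[e[0]-1,e[1]-26,b+54],[e[0]+25,e[1],b+54]]).round(1).tolist())
crop('w4',200,130,440,310,3.3,'w4c')
E
```

```text
[615.41285127  -3.31052122 117.11531926] [-0.19204448 -0.98898598 -2.06583577] 51.530425695987994
a rim [[317.2, 219.7], [274.9, 219.8], [359.5, 219.6], [317.0, 178.0]]
b [[319.4, 280.8], [264.1, 280.9], [374.6, 280.6], [319.3, 228.6]]
```

View pics/w4c.png

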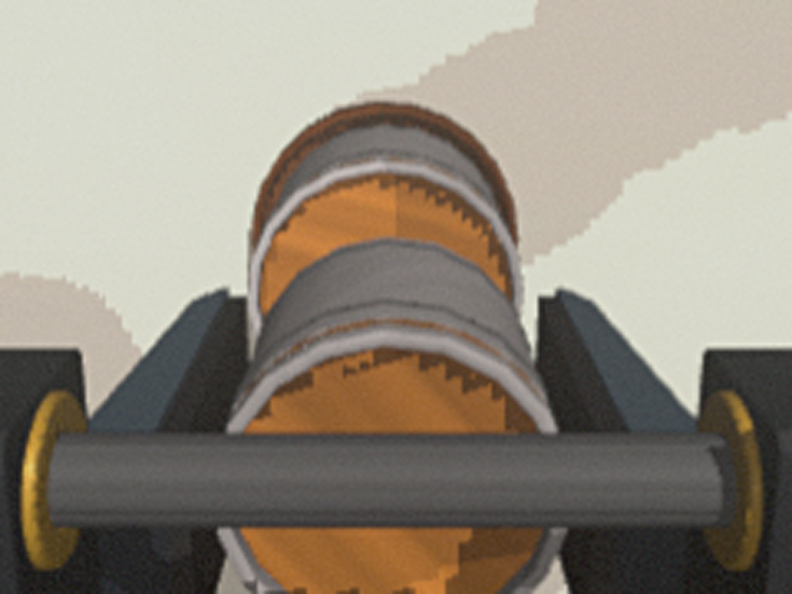

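Tin a's rim centre is at column 317 with its top edge at row 178.5, i.e. (614.6,-1.9). b is at about (615,-3.3), so I shift y by +1.3 mm and lower 39 mm.

Emit:
send_rows(
  grip=[-0.2,-0.2,-0.2,-0.2,-0.2,-0.2,-0.2,-0.2],
  xyz=[
    [0,0.0013,-0.005],
    [0,0.0013,-0.015],
    [0,0.0013,-0.025],
    [0,0.0013,-0.032],
    [0,0.0013,-0.036],
    [0,0.0013,-0.039],
    [0,0.0013,-0.039],
    [0,0.0013,-0.039],
  ],
  yaw=[0,0,0,0,0,0,0,0],
)

```text
time_s: 12.02
ee_pos: [616.1, -0.8, 77.9]
ee_rot: [180.0, -0.0, 0.0]
force: [0.4, 0.4, -1.9]
gripper_width: 51.6
gripper_force: 25.0
```

Emit:
send_rows(
  grip=[-0.2,-0.2,-0.2,-0.2],
  xyz=[
    [0,0,-0.001],
    [0,0,-0.001],
    [0,0,-0.001],
    [0,0,-0.001],
  ],
  yaw=[0,0,0,0],
)

```text
time_s: 12.35
ee_pos: [616.0, -0.8, 77.2]
ee_rot: [180.0, -0.0, 0.0]
force: [-0.2, -0.2, -1.6]
gripper_width: 51.4
gripper_force: 25.0
```

Underside at 64.8, inside the rim (top 68). Release, rise and go over c.

Emit:
send_rows(
  grip=[-0.2,-0.2,0.4,0.8,0.8,0.8,0.8,0.8],
  xyz=[
    [0,0,-0.001],
    [0,0,-0.001],
    [0,0,-0.001],
    [0,0,-0.001],
    [0,0,-0.001],
    [0,0,0.02],
    [0,0,0.06],
    [0,0,0.1],
  ],
  yaw=[0,0,0,0,0,0,0,0],
)

```text
time_s: 13.02
ee_pos: [614.7, -0.8, 176.6]
ee_rot: [-180.0, 0.2, 0.0]
force: [0.7, -0.6, -0.2]
gripper_width: 81.9
gripper_force: 0.0
```

Emit:
send_rows(
  grip=[0.8,0.8,0.8,0.8,0.8,0.8,0.8,0.8],
  xyz=[
    [-0.02,-0.018,0.01],
    [-0.045,-0.04,0.01],
    [-0.07,-0.062,0.01],
    [-0.095,-0.084,0.01],
    [-0.12,-0.105,0.01],
    [-0.144,-0.126,0.01],
    [-0.144,-0.126,0.01],
    [-0.144,-0.126,0.01],
  ],
  yaw=[0,0,0,0,0,0,0,0],
)

```text
time_s: 13.68
ee_pos: [471.2, -127.6, 187.4]
ee_rot: [180.0, -0.1, -0.1]
force: [-0.0, 0.0, 0.6]
gripper_width: 82.0
gripper_force: 0.0
```

```bash
python3 - <<'E'
from h import *
f=grab('top','top2'); g=grab('wrist','w5'); s=env.state(); print(s['ee_pos'])
a=cv2.resize(f['frame'][140:210,270:340,::-1],None,fx=6,fy=6,interpolation=cv2.INTER_CUBIC)
b=cv2.resize(g['frame'][120:250,260:380,::-1],None,fx=3,fy=3,interpolation=cv2.INTER_CUBIC)
o=np.zeros((420,780,3),np.uint8); o[:420,:420]=a; o[:390,420:780]=b; cv2.imwrite('pics/m2.png',o)
print(w2px(g,[[472,-126.5,48],[472,-106.5,48],[472,-146.5,48],[492,-126.5,48],[452,-126.5,48]]).round(1).tolist())
print(w2px(f,[[614,-2.9,118]]), )
E
```

```text
[ 472.66767109 -126.68530603  187.26756492]
[[318.4, 193.0], [299.2, 193.0], [337.5, 192.9], [318.3, 174.0], [318.4, 211.4]]
[[302.63240111 165.37175412]]
```

View pics/m2.png

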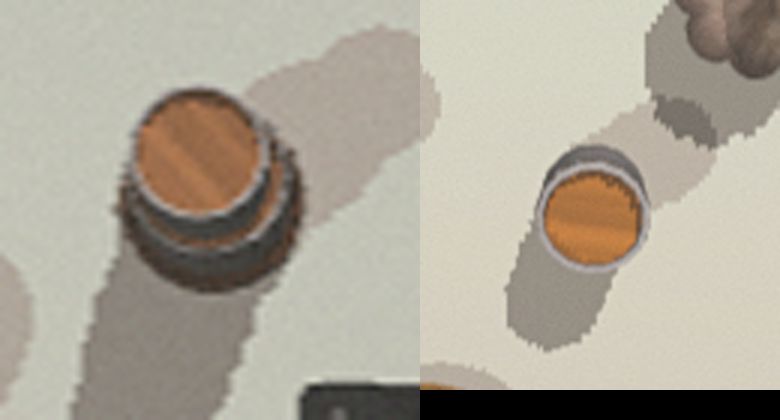

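b sits level and centred on a (within about 1 mm). c's wrist centre is at (317.8,191.3), so about (473.8,-126). Descend on c.

Emit:
send_rows(
  grip=[0.8,0.8,0.8,0.8,0.8,0.8,0.8,0.8],
  xyz=[
    [0.002,0,-0.03],
    [0.002,0,-0.06],
    [0.002,0,-0.09],
    [0.002,0,-0.12],
    [0.002,0,-0.145],
    [0.002,0,-0.162],
    [0.002,0,-0.171],
    [0.002,0,-0.175],
  ],
  yaw=[0,0,0,0,0,0,0,0],
)

```text
time_s: 14.45
ee_pos: [474.1, -126.0, 10.5]
ee_rot: [-180.0, 0.1, 0.1]
force: [-0.3, -0.2, 0.3]
gripper_width: 82.0
gripper_force: 0.0
```

Emit:
send_rows(
  grip=[0.8,0.1,-0.1,-0.3,-0.4,-0.4,-0.4,-0.4],
  xyz=[
    [0,0,0],
    [0,0,0],
    [0,0,0],
    [0,0,0],
    [0,0,0],
    [0,0,0],
    [0,0,0],
    [0,0,0],
  ],
  yaw=[0,0,0,0,0,0,0,0],
)

```text
time_s: 15.12
ee_pos: [474.0, -126.9, 12.2]
ee_rot: [180.0, -0.0, 0.0]
force: [-0.3, 0.3, 1.6]
gripper_width: 39.6
gripper_force: 25.0
```

Emit:
send_rows(
  grip=[-0.4,-0.4,-0.4,-0.4],
  xyz=[
    [0,0,0],
    [0,0,0],
    [0,0,0],
    [0,0,0],
  ],
  yaw=[0,0,0,0],
)

```text
time_s: 15.45
ee_pos: [474.0, -126.9, 12.2]
ee_rot: [180.0, -0.0, 0.0]
force: [-1.0, 0.1, 4.5]
gripper_width: 39.3
gripper_force: 25.0
```

Emit:
send_rows(
  grip=[-0.4,-0.4,-0.4,-0.4,-0.4,-0.4,-0.4,-0.4],
  xyz=[
    [0,0,0.01],
    [0,0,0.035],
    [0,0,0.065],
    [0,0,0.095],
    [0,0,0.125],
    [0,0,0.143],
    [0.02,0.018,0.143],
    [0.045,0.04,0.143],
  ],
  yaw=[0,0,0,0,0,0,0,0],
)

```text
time_s: 16.12
ee_pos: [518.7, -87.6, 156.3]
ee_rot: [179.9, -0.1, -0.2]
force: [0.0, -0.7, -0.7]
gripper_width: 39.3
gripper_force: 25.0
```

Emit:
send_rows(
  grip=[-0.4,-0.4,-0.4,-0.4,-0.4,-0.4,-0.4,-0.4],
  xyz=[
    [0.025,0.022,0],
    [0.05,0.044,0],
    [0.072,0.064,0],
    [0.088,0.078,0],
    [0.096,0.085,0],
    [0.096,0.0855,0],
    [0.096,0.0855,0],
    [0.096,0.0855,0],
  ],
  yaw=[0,0,0,0,0,0,0,0],
)

```text
time_s: 16.78
ee_pos: [613.6, -2.3, 154.6]
ee_rot: [180.0, 0.1, -0.0]
force: [-0.2, -0.4, -1.0]
gripper_width: 39.4
gripper_force: 25.0
```

Emit:
send_rows(
  grip=[-0.4,-0.4,-0.4],
  xyz=[
    [0,0,0],
    [0,0,0],
    [0,0,0],
  ],
  yaw=[0,0,0],
)

```text
time_s: 17.03
ee_pos: [614.4, -2.1, 155.3]
ee_rot: [180.0, -0.0, -0.0]
force: [-0.3, -0.3, -1.5]
gripper_width: 39.4
gripper_force: 25.0
```

```bash
python3 - <<'E'
from h import *
f=grab('wrist','w6'); s=env.state(); print(s['ee_pos'],s['force'],s['gripper_width'])
e=np.array(s['ee_pos']);b=e[2]-12.2
print('b rim',w2px(f,[[615,-2,118],[615,24,118],[615,-28,118],[641,-2,118]]).round(1).tolist())
print('c',w2px(f,[[e[0],e[1],b+48],[e[0],e[1]+20,b+48],[e[0],e[1]-20,b+48],[e[0]+20,e[1],b+48]]).round(1).tolist())
crop('w6',200,130,440,310,3.3,'w6c')
E
```

```text
[614.53461276  -1.95963877 155.29163916] [-0.11952342 -0.47578058 -1.66917559] 39.31843617320653
b rim [[319.0, 223.6], [282.9, 223.7], [355.2, 223.6], [319.0, 188.2]]
c [[319.3, 272.9], [278.3, 272.9], [360.3, 272.8], [319.3, 234.3]]
```

View pics/w6c.png

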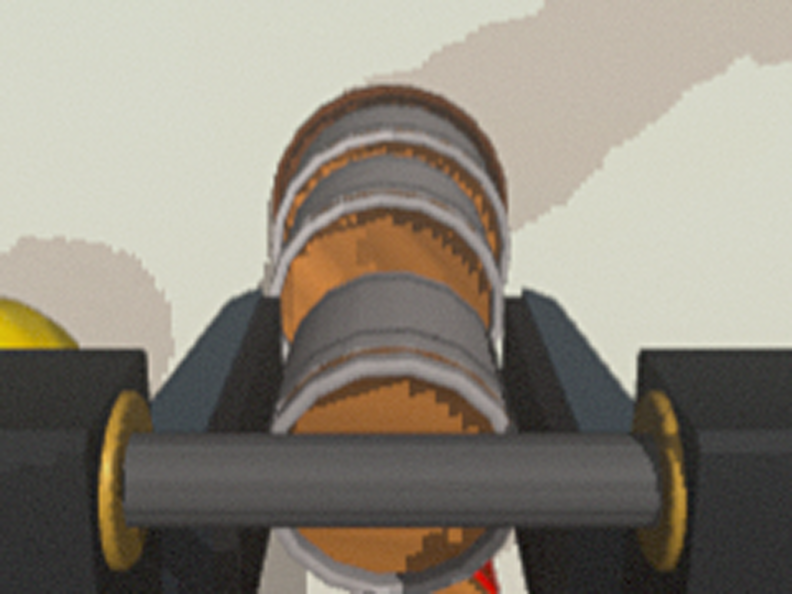

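b's rim centre is at about column 317.4 with its top at row 188.5, i.e. (614.8,-0.9). c is at about (613.3,-1.5). Shift +1.5 and +0.7 mm, then lower.

Emit:
send_rows(
  grip=[-0.4,-0.4,-0.4,-0.4,-0.4,-0.4,-0.4,-0.4],
  xyz=[
    [0.0015,0.0007,-0.003],
    [0.0015,0.0007,-0.01],
    [0.0015,0.0007,-0.017],
    [0.0015,0.0007,-0.022],
    [0.0015,0.0007,-0.026],
    [0.0015,0.0007,-0.028],
    [0.0015,0.0007,-0.028],
    [0.0015,0.0007,-0.028],
  ],
  yaw=[0,0,0,0,0,0,0,0],
)

```text
time_s: 17.75
ee_pos: [616.5, -0.6, 126.9]
ee_rot: [180.0, -0.0, 0.0]
force: [-0.3, -0.3, -1.9]
gripper_width: 39.3
gripper_force: 25.0
```

Emit:
send_rows(
  grip=[-0.4,-0.4,-0.4,-0.4],
  xyz=[
    [0,0,0],
    [0,0,0],
    [0,0,0],
    [0,0,0],
  ],
  yaw=[0,0,0,0],
)

```text
time_s: 18.08
ee_pos: [616.5, -0.6, 127.1]
ee_rot: [180.0, -0.0, 0.0]
force: [0.4, 0.7, -1.3]
gripper_width: 39.5
gripper_force: 25.0
```

In the rim (underside 114.9). Release, then go over d.

Emit:
send_rows(
  grip=[-0.4,-0.4,0.2,0.6,0.6,0.6,0.6,0.6],
  xyz=[
    [0,0,-0.001],
    [0,0,-0.001],
    [0,0,-0.001],
    [0,0,-0.001],
    [0,0,-0.001],
    [0,0,0.02],
    [0,0,0.05],
    [0,0,0.075],
  ],
  yaw=[0,0,0,0,0,0,0,0],
)

```text
time_s: 18.75
ee_pos: [616.3, -0.6, 202.9]
ee_rot: [180.0, 0.0, 0.0]
force: [1.3, 0.1, -0.4]
gripper_width: 72.6
gripper_force: 0.0
```

Emit:
send_rows(
  grip=[0.6,0.6,0.6,0.6,0.6,0.6,0.6,0.6],
  xyz=[
    [0,-0.02,0],
    [0,-0.055,0],
    [0.001,-0.09,0],
    [0.002,-0.125,0],
    [0.003,-0.16,0],
    [0.004,-0.195,-0.01],
    [0.005,-0.23,-0.015],
    [0.005,-0.256,-0.02],
  ],
  yaw=[0,0,0,0,0,0,0,0],
)

```text
time_s: 19.42
ee_pos: [621.1, -259.6, 181.5]
ee_rot: [179.9, 0.0, -0.1]
force: [0.4, -0.1, -0.5]
gripper_width: 72.7
gripper_force: 0.0
```

Emit:
send_rows(
  grip=[0.6,0.6,0.6],
  xyz=[
    [0,0,0],
    [0,0,0],
    [0,0,0],
  ],
  yaw=[0,0,0],
)

```text
time_s: 19.67
ee_pos: [621.4, -256.0, 182.0]
ee_rot: [-180.0, 0.0, 0.0]
force: [-0.0, -0.4, -0.6]
gripper_width: 72.7
gripper_force: 0.0
```

```bash
python3 - <<'E'
from h import *
f=grab('top','top3'); g=grab('wrist','w7'); s=env.state(); print(s['ee_pos'])
a=cv2.resize(f['frame'][140:210,270:340,::-1],None,fx=6,fy=6,interpolation=cv2.INTER_CUBIC)
b=cv2.resize(g['frame'][120:250,260:380,::-1],None,fx=3,fy=3,interpolation=cv2.INTER_CUBIC)
o=np.zeros((420,780,3),np.uint8); o[:420,:420]=a; o[:390,420:780]=b; cv2.imwrite('pics/m3.png',o)
print(w2px(g,[[621,-256.6,44],[621,-242.6,44],[621,-270.6,44],[635,-256.6,44],[607,-256.6,44]]).round(1).tolist())
print(w2px(f,[[614,-2.9,162]]), )
E
```

```text
[ 621.68562868 -255.28986501  182.46503096]
[[320.0, 193.4], [306.5, 193.4], [333.4, 193.4], [320.0, 180.1], [319.9, 206.4]]
[[301.66198348 161.84869181]]
```

View pics/m3.png

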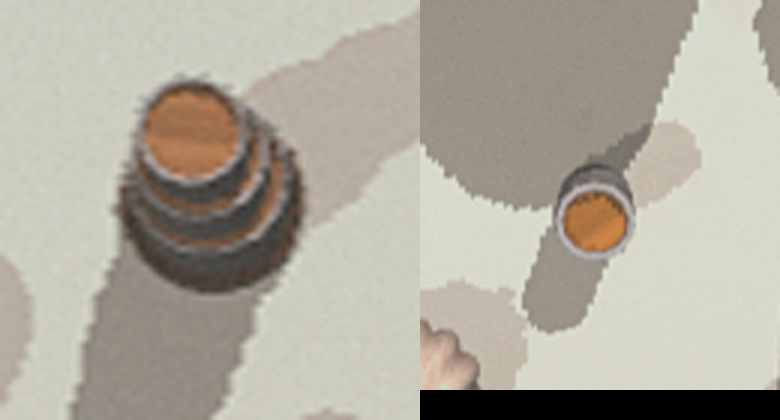

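c sits level and centred (within about 0.5 mm). d's wrist centre is at (318.2,193), i.e. (621.4,-254.7), right under the gripper. Descend.

Emit:
send_rows(
  grip=[0.6,0.6,0.6,0.6,0.6,0.6,0.6,0.6],
  xyz=[
    [0,0.001,-0.03],
    [0,0.001,-0.06],
    [0,0.001,-0.09],
    [0,0.001,-0.12],
    [0,0.001,-0.145],
    [0,0.001,-0.16],
    [0,0.001,-0.167],
    [0,0.001,-0.17],
  ],
  yaw=[0,0,0,0,0,0,0,0],
)

```text
time_s: 20.43
ee_pos: [621.2, -254.3, 11.2]
ee_rot: [-180.0, 0.1, 0.1]
force: [-0.0, 0.8, 0.4]
gripper_width: 73.2
gripper_force: 0.0
```

Emit:
send_rows(
  grip=[0.6,0,-0.2,-0.4,-0.5,-0.6,-0.7,-0.7],
  xyz=[
    [0,0,0],
    [0,0,0],
    [0,0,0],
    [0,0,0],
    [0,0,0],
    [0,0,0],
    [0,0,0],
    [0,0,0],
  ],
  yaw=[0,0,0,0,0,0,0,0],
)

```text
time_s: 21.1
ee_pos: [621.4, -255.7, 12.1]
ee_rot: [180.0, -0.0, 0.0]
force: [0.0, 0.1, -0.3]
gripper_width: 29.0
gripper_force: 0.1
```

Emit:
send_rows(
  grip=[-0.7,-0.7,-0.7,-0.7,-0.7,-0.7],
  xyz=[
    [0,0,0],
    [0,0,0],
    [0,0,0],
    [0,0,0],
    [0,0,0],
    [0,0,0],
  ],
  yaw=[0,0,0,0,0,0],
)

```text
time_s: 21.6
ee_pos: [621.5, -255.7, 12.1]
ee_rot: [180.0, -0.0, 0.0]
force: [-0.0, -0.2, 1.3]
gripper_width: 27.4
gripper_force: 25.0
```

Emit:
send_rows(
  grip=[-0.7,-0.7,-0.7,-0.7,-0.7,-0.7,-0.7,-0.7],
  xyz=[
    [0,0,0.01],
    [0,0,0.035],
    [0,0,0.065],
    [0,0,0.095],
    [0,0,0.125],
    [0,0,0.155],
    [0,0,0.18],
    [0,0,0.188],
  ],
  yaw=[0,0,0,0,0,0,0,0],
)

```text
time_s: 22.27
ee_pos: [623.2, -256.3, 205.5]
ee_rot: [179.8, -0.5, 0.0]
force: [0.7, -0.1, -0.7]
gripper_width: 27.3
gripper_force: 25.0
```

Emit:
send_rows(
  grip=[-0.7,-0.7,-0.7,-0.7,-0.7,-0.7,-0.7,-0.7],
  xyz=[
    [-0.001,0.025,0],
    [-0.001,0.055,0],
    [-0.002,0.085,0],
    [-0.003,0.115,0],
    [-0.004,0.145,0],
    [-0.004,0.175,0],
    [-0.005,0.205,0],
    [-0.005,0.23,0],
  ],
  yaw=[0,0,0,0,0,0,0,0],
)

```text
time_s: 22.93
ee_pos: [615.4, -23.5, 198.9]
ee_rot: [-180.0, 0.1, 0.0]
force: [-0.2, 0.8, -1.8]
gripper_width: 27.0
gripper_force: 25.0
```

Emit:
send_rows(
  grip=[-0.7,-0.7,-0.7,-0.7,-0.7,-0.7],
  xyz=[
    [-0.001,0.015,0],
    [-0.001,0.023,0],
    [-0.001,0.025,0],
    [-0.001,0.025,0],
    [-0.001,0.025,0],
    [-0.001,0.025,0],
  ],
  yaw=[0,0,0,0,0,0],
)

```text
time_s: 23.43
ee_pos: [615.5, -2.0, 199.9]
ee_rot: [180.0, 0.0, -0.1]
force: [0.3, -0.8, -1.6]
gripper_width: 27.6
gripper_force: 25.0
```

```bash
python3 - <<'E'
from h import *
f=grab('wrist','w8'); s=env.state(); print(s['ee_pos'],s['force'],s['gripper_width'])
e=np.array(s['ee_pos']);b=e[2]-12.1
print('c rim',w2px(f,[[615,-1,162],[615,19,162],[615,-21,162],[635,-1,162]]).round(1).tolist())
print('d',w2px(f,[[e[0],e[1],b+44],[e[0],e[1]+14,b+44],[e[0],e[1]-14,b+44],[e[0]+14,e[1],b+44],[e[0]-14,e[1],b+44]]).round(1).tolist())
crop('w8',200,130,440,310,3.3,'w8c')
E
```

```text
[615.47439171  -1.91339764 199.9012046 ] [ 0.72607361 -0.4087304  -1.65169137] 27.559300378088007
c rim [[317.8, 224.8], [290.1, 224.9], [345.5, 224.7], [317.7, 197.9]]
d [[319.5, 269.5], [291.5, 269.5], [347.5, 269.4], [319.4, 243.4], [319.5, 294.3]]
```

View pics/w8c.png

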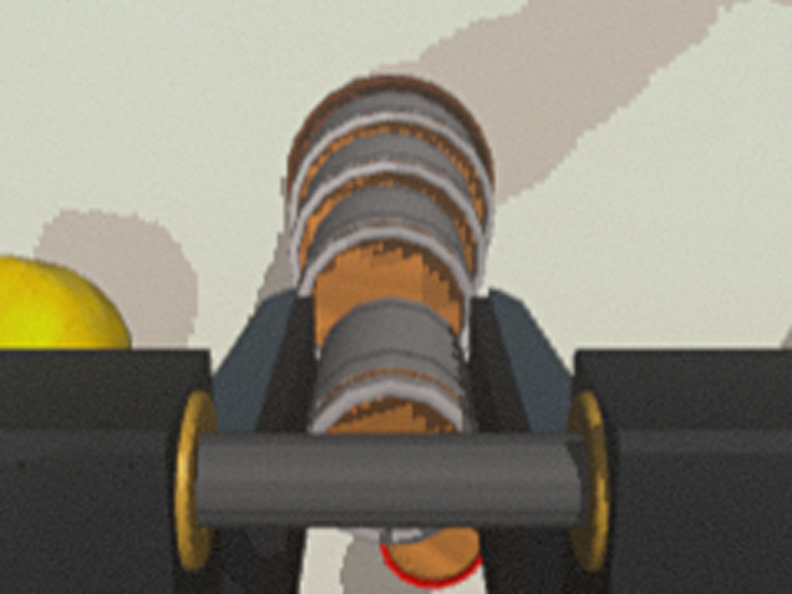

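c's rim is at about (614.6,-0.5) and d is at about (615.1,-1.3). Small shift, then lower 29 mm.

Emit:
send_rows(
  grip=[-0.7,-0.7,-0.7,-0.7,-0.7,-0.7,-0.7,-0.7],
  xyz=[
    [-0.0005,0.0007,-0.003],
    [-0.0005,0.0007,-0.01],
    [-0.0005,0.0007,-0.017],
    [-0.0005,0.0007,-0.022],
    [-0.0005,0.0007,-0.026],
    [-0.0005,0.0007,-0.028],
    [-0.0005,0.0007,-0.029],
    [-0.0005,0.0007,-0.029],
  ],
  yaw=[0,0,0,0,0,0,0,0],
)

```text
time_s: 24.15
ee_pos: [614.9, 0.1, 170.7]
ee_rot: [180.0, 0.0, 0.0]
force: [-0.2, -0.3, 0.1]
gripper_width: 27.3
gripper_force: 25.0
```

Emit:
send_rows(
  grip=[-0.7,-0.7,-0.7,-0.7],
  xyz=[
    [0,0,0],
    [0,0,0],
    [0,0,0],
    [0,0,0],
  ],
  yaw=[0,0,0,0],
)

```text
time_s: 24.48
ee_pos: [615.0, 0.1, 171.2]
ee_rot: [180.0, -0.0, 0.0]
force: [-0.1, 0.1, -0.7]
gripper_width: 27.3
gripper_force: 25.0
```

In the rim (159.1, rim top 162). Release and retreat.

Emit:
send_rows(
  grip=[-0.7,-0.7,0,0.5,0.5,0.5,0.5,0.5],
  xyz=[
    [0,0,-0.001],
    [0,0,-0.001],
    [0,0,-0.001],
    [0,0,-0.001],
    [0,0,-0.001],
    [0,0,0.015],
    [0,0,0.045],
    [0,0,0.075],
  ],
  yaw=[0,0,0,0,0,0,0,0],
)

```text
time_s: 25.15
ee_pos: [614.1, 0.1, 245.8]
ee_rot: [180.0, 0.2, 0.0]
force: [0.9, 0.4, 0.3]
gripper_width: 64.2
gripper_force: 0.0
```

Emit:
send_rows(
  grip=[0.5,0.5,0.5,0.5,0.5,0.5,0.5,0.5],
  xyz=[
    [0,-0.02,0.01],
    [-0.02,-0.05,0.01],
    [-0.04,-0.08,0.01],
    [-0.06,-0.11,0.01],
    [-0.08,-0.14,0.01],
    [-0.1,-0.17,0.01],
    [-0.12,-0.2,0.01],
    [-0.12,-0.22,0.01],
  ],
  yaw=[0,0,0,0,0,0,0,0],
)

```text
time_s: 25.82
ee_pos: [491.4, -222.0, 256.6]
ee_rot: [179.9, 0.1, -0.1]
force: [0.1, 0.8, 0.8]
gripper_width: 68.5
gripper_force: 0.0
```

Emit:
send_rows(
  grip=[0.5,0.5,0.5,0.5,0.5,0.5],
  xyz=[
    [0,0,0],
    [0,0,0],
    [0,0,0],
    [0,0,0],
    [0,0,0],
    [0,0,0],
  ],
  yaw=[0,0,0,0,0,0],
)

```text
time_s: 26.32
ee_pos: [495.3, -219.0, 255.9]
ee_rot: [-180.0, 0.0, 0.1]
force: [1.0, 0.3, 0.5]
gripper_width: 68.5
gripper_force: 0.0
```

```bash
python3 - <<'E'
from h import *
f=grab('top','top4'); g=grab('scene','sc4'); s=env.state(); print(s['ee_pos'],s['force'])
a=cv2.resize(f['frame'][140:210,270:340,::-1],None,fx=6,fy=6,interpolation=cv2.INTER_CUBIC)
b=cv2.resize(g['frame'][110:250,220:340,::-1],None,fx=3,fy=3,interpolation=cv2.INTER_CUBIC)
o=np.zeros((420,780,3),np.uint8); o[:420,:420]=a; o[:420,420:780]=b; cv2.imwrite('pics/m4.png',o)
print(w2px(f,[[614,-2.9,202]]))
E
```

```text
[ 495.17066302 -219.29124569  255.92431445] [-0.06720468  0.09277949  0.22707393]
[[300.70747631 158.38348672]]
```

View pics/m4.png

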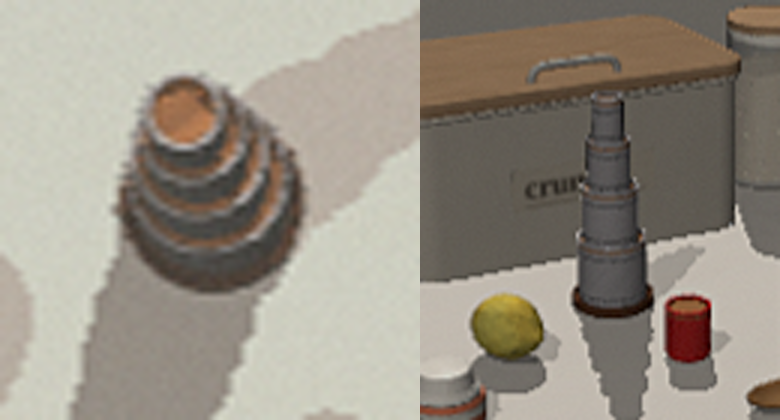

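The tower stands straight in the base. All four tins are nested, and the lemon, the timer and the red tin are in place. Handing in.

```bash
python3 -c "
from workcell import env
print(env.job_done())"
```

```text
the job is handed in; nothing more can be done
None
```

The four steel tins are stacked in order on the wooden base, the gripper has let go and is clear of the tower, and the job was handed in at about 26 s of the 104 s allowed; nothing else was gripped or moved.

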